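Check a dosing pump's plate gap with a feeler blade

ROBOT

A 6-joint arm with a two-finger parallel gripper is mounted at the origin on the work surface. World frame = base frame: x ahead of the robot, y to its left, z up, the work surface at z = 0. Lengths are in m, angles in rad, forces in N, time in s.
With the tool pointing down it reaches from about 0.325 to 1 m from the base axis. Payload 5.1 kg.
Tool frame: the origin (TCP) lies midway between the tips of the shut fingers; the grasp point (between the pads) lies 19 mm behind it; z points along the fingers, y is the line along which they close (so a half turn about z gives the same grasp; the last joint's range is limited). The gripper opens to 85 mm and grips with 20 to 120 N. Pads are 22 mm wide; open, the fingers measure 114 mm over their backs; the gripper's body (76 mm by 85 mm) begins 54 mm behind the grasp point. The pads swing forward as they close: fully open they stand 13 mm farther back than shut.
Start: joints at [-1.213, 0.124, 1.65, -0, 1.367, -0.083], TCP at [0.277, -0.588, 0.231] pointing down, gripper open.
Joint ranges: [-2.61, 2.61], [-1.02, 2.33], [0.03, 2.71], [-1.35, 4.49], [0.32, 2.68], [-2.91, 2.91]. Speed limits (rad/s): [2.57, 2.57, 3.14, 3.14, 3.14, 3.14].

INTERFACE

Orientations are given as a unit quaternion [x, y, z, w].
In Python, from rig import bot gives the robot as it stands.
- The arm moves only by the tool carry_out, never from a script. Its argument "motion" is a list that holds one entry, the list of rows, each a list of 5 numbers: the shift along the tool's x, y, z in cm, then the turn about the tool's z in rad, then the opening in per cent of the stroke, from 0 (shut) to 100 (fully open). A call has 1 to 20 rows; each row is the pose to reach, as a shift and turn from the pose commanded when the call began, along the tool's axes at that moment; what a row does not reach only later rows make up. A row lasts 1/12 s, in which the tool goes at most 41.7 mm and 7.16 degrees, less where a joint would pass 70% of its speed; a pose out of reach is approached as far as the arm can. A call with a gripper value outside its range is refused whole. The fingers move at their own pace and stop on an object; "grip_force" is the grip in N (left out, the last holds). Time passes only in rows, so rows that repeat a pose let the fingers close. It gives the time, the measured TCP pose, the force, the opening and the grip force at its end, in the units of the state.
- bot.read_state(): the state, without advancing time (a new reading comes with each control period).
- bot.capture(name): name is "side" or "top"; returns a dict with "color" (400x640x3 uint8, red, green, blue), "depth" (400x640 float32, m along the optical axis (not along the pixel's ray), 0 where there is no reading), "camera_matrix" (3x3 intrinsics, pixels), "k1" (the pictures are not rectified: a ray, as slopes to the right and down, at radius r is drawn at 1 + k1 r^2 times it, then the intrinsics apply), "eye" and "orientation" of the camera in the world. Camera axes: x right, y up, looking along -z (the intrinsics and any distortion apply to the point x, -y, -z); pixel columns grow to the right and rows downward; lengths in m; the calibration is good to about 2 mm. A picture is of the moment at which its call begins.
- bot.close_job(): hands the job in; it is judged then, once.
Trained networks look in the newest picture that a camera, given by its name, has taken for a name from the list of things; names that differ only in an ending like _2 or _b are one class to them, and where a whole thing is asked for, a point or a joint stands for the part that bears it (a point fixed in the world has none). Each returns a list of dicts, best first, with "p" (0 to 1); they miss things now and then, are a little off and sometimes report something else, mostly with a low value. They report only what shows in the picture. A call takes as long as a camera call. They do not tell look-alikes from the thing itself.
- bot.recognise(query, camera): "box" ([left, top, right, bottom] as shares, 0 to 1, of the picture: columns of its width, rows of its height, round what is visible of it).
- bot.masks_of(query, camera): "mask" (400x640 bool, what is visible of it) and "box" ([left, top, right, bottom] as shares, 0 to 1, of the picture: columns of its width, rows of its height, round what is visible of it).
The state is a dict: "t": time; "joints": joint angles; "joint_velocities": joint speeds; "joint_torque": joint torques, N m; "tool_pos": TCP position; "eef_rot": TCP orientation; "wrist_force": force on the tool from outside, world axes, zero at the start; "moment": the same for the moment, N m; "gripper_width": finger opening in m; "grasp_force": force on a finger pad.
Only numpy, scipy, OpenCV 4.12 (cv2) and the standard library are available. Lean on these libraries where they do the work, as an engineer would, in place of code of your own. Each camera call takes 0.05 s, during which the arm holds its last target. There are 200 camera calls.

TASK

Draw the feeler blade from the tool stand and use it, not the gripper, to pry the dosing pump's hinged cover open until it lies right back on its stop. Then slide the blade straight down between the pump's two pressing plates until it drags snugly, a push of about 8 N, without forcing it on down, and finish there still gripping it: the program ends holding the blade at that depth. Leave the other things where they are.

Things in the scene. Friction and masses are not known exactly. Their poses are not given: they have to be found in the camera images.
- gauge: Feeler blade, 90 g: flat steel blade 5 mm thick (its x) x 20 mm wide (its y) x 90 mm long, square-ended, under a black rectangular handle 16 mm (x) x 26 mm (y) x 46 mm tall. Origin at the centre of the blade's lower end (the tip), z up towards the handle. It starts upright in one of the stand's three slots, its handle's underside resting on the stand's top and all its blade inside; pull it straight up 95 mm to clear. The only tool there with a rectangular handle.
- gauge_handle (a point): Good grip point in the middle of the blade's handle, 117 mm above the tip; 27 mm above the handle's underside.
- stand: Fixed white block, 70 mm (x) x 190 mm (y) x 96 mm tall, origin under its centre; through slots 9 mm (x) x 24 mm (y) at y = -60, 0 and +60 mm, one tool upright in each.
- stirrer: Other tool in the stand, round black handle 18 mm diameter, 34 mm tall, its top 130 mm above the table: carry the blade over it or away from it; leave it in place. Origin on its axis, 6 mm above the table at the start.
- scraper: Other tool in the stand, round black handle 24 mm diameter, 24 mm tall, its top 120 mm above the table; leave it in place. Origin on its axis, 6 mm above the table at the start.
- pump: Fixed dosing pump, origin on the table below the gap between its plates; all pump offsets are in its frame. White motor housing from x = -118 to -36 mm, 120 mm wide (y), 90 mm tall with a blue panel on top. In front of it (+x) stand the two pressing plates, under the closed cover; the base's floor is at z = 14 mm, a steel sheet under the plates at 18 mm.
- seam (a point): Middle of the open seam between housing and closed cover, at the height of the cover's top (pump x = -29, z = 95 mm). The seam runs along pump y, 14 mm wide (x = -36 to -22 mm), open down to the base; axes as the pump's.
- cover_hinge (a joint): Cover angle, rad: 0 closed, about 1.8 fully open on its stop. The hinge line runs along pump y at x = 36, z = 25 mm; the cover swings up and away from the housing, towards pump +x. It weighs 160 g with little hinge friction: pushed at its seam edge towards +x (1 to 2 N, some 45 mm) it passes its balance at about 0.5 rad, then falls slowly (about 2 s) open by itself.
- cover: The grey L-shaped cover, 70 mm wide (y), 4 mm thick: closed, a level top from pump x = -22 to 38 mm at z = 91 to 95 mm and an upright wall at x = 34 to 38 mm down to the hinge. Origin on the hinge line, x, y, z as the pump's when closed. Its seam edge swings no higher than 120 mm above the table; open, it reaches to about pump x = 120 mm and 70 mm high.
- cover_edge (a point): Middle of the cover's seam edge, top side (closed: pump x = -22, z = 95 mm).
- gap_mouth (a point): Middle of the top of the gap between the plates, pump x = 0, y = 0, z = 80 mm; axes as the pump's. The plates are 44 mm wide along y and face each other along x. Both flare at the top: 22 to 24 mm apart at the mouth, 8 to 10 mm apart 7 mm lower; from there the gap narrows by 1 mm for every 6 mm of depth.
- back_plate: Upright steel plate on the housing side of the gap, from z = 20 to 80 mm, its face at pump x = -4 to -6 mm. Its set screw differs each time by up to 2 mm, so the blade first touches both plates with its tip 25 to 37 mm below the mouth, which must be felt. Origin as the pump's origin, 0 to 2 mm towards -x.
- sprung_plate: Sloping steel plate on the +x side of the gap, z = 28 to 80 mm, on a 5 N/mm spring along x. Past first touch each 6 mm of depth adds about 5 N of squeeze; the downward push is 0.8 to 1.4 times the squeeze. Snug: squeeze 4 to 10 N, 5 to 12 mm past first touch. Both plates float together up to 6 mm along x on a 0.15 N/mm spring, so the blade centres itself. Origin as the pump's.
- amber_bottle: Bystander: amber bottle 72 mm diameter, 150 mm tall; origin under its centre.
- reagent_bottle: Bystander: white bottle 60 mm diameter, 120 mm tall; origin under its centre.
- cup: Bystander: white plastic cup 64 mm diameter, 60 mm tall; origin under its centre.
- jar: Bystander: white jar 56 mm diameter, 60 mm tall; origin under its centre.
- dish: Bystander: small white bowl 70 mm diameter, 30 mm tall; origin under its centre.
Not all that is in view belongs to the job. What is shaped like the pump but orange or yellow is not meant.

How it is judged:
By the outcome, as a careful person would: the job done as asked, in the order asked, and still so for the second after the job is handed in, while the arm keeps its last pose, push and grip.
It also fails if it takes over 72 s, if anything falls off the work surface, if the arm or the gripper's body presses on something with over 40 N, if the wrist force passes 120 N, or if a joint passes its speed limit or range.

## Working session

There is one attempt and no reset: what is moved stays moved. The work goes in short steps, Python scripts to look and compute and a tool call to move; the robot and the scene stay as the last step left them, time stands still between calls to the robot, and variables do not carry over. Pictures are saved under pics/ and viewed, at most 10 in all, crops included, and the job is handed in when it is done.

Besides the shell and the picture viewer there is one more tool, called after "Emit:" in YAML: its name, and indented under it one key for each argument. carry_out: Moves the arm, as the interface text tells. Its arguments: {"type":"object","properties":{"motion":{"type":"array","items":{"type":"array","items":{"type":"array","items":{"type":"number"}}}},"grip_force":{"type":"number"}},"required":["motion"]}

```bash
mkdir -p pics; ls; python3 - <<'E'
from rig import bot
import cv2,numpy as np
s=bot.read_state();print(s)
for n in("side","top"):
    c=bot.capture(n);cv2.imwrite(f"pics/{n}0.png",c["color"][:,:,::-1]);np.savez(f"{n}0.npz",**c)
    print(n,c["camera_matrix"],c["k1"],c["eye"],c["orientation"])
    for q in("gauge","stand","pump","cover","stirrer","scraper"):
        print(q,[(round(d["p"],2),(np.array(d["box"])*[640,400,640,400]).round().tolist()) for d in bot.recognise(q,n)])
E
```

```text
pics
{'t': 0.0, 'joints': array([-1.21256673e+00,  1.24466453e-01,  1.65165845e+00, -9.66488131e-07,
        1.36749628e+00, -8.25968490e-02]), 'joint_velocities': array([-0.00045469,  0.00128326,  0.00078798, -0.0011718 , -0.00271438,
        0.00074904]), 'joint_torque': array([ 2.54077182e-03, -4.23614323e+01, -3.65448153e+01,  4.48783385e-05,
        6.86114610e-03,  7.04534799e-06]), 'tool_pos': array([ 0.27710964, -0.58730421,  0.23008722]), 'eef_rot': array([ 9.75806665e-01,  2.18632853e-01, -1.39808762e-04, -1.00458163e-03]), 'wrist_force': array([-0.01240666,  1.34124801, -0.60692872]), 'moment': array([-0.0005067 , -0.00696755, -0.05239342]), 'grasp_force': 0.0, 'gripper_width': 0.08520407105770042}
side [[366.55982972   0.         318.63671213]
 [  0.         366.55982972 197.63017413]
 [  0.           0.           1.        ]] 0.022054707134418323 [ 0.07501723 -0.56385814  0.55095315] [ 0.47215041 -0.15556431 -0.29514049  0.81594475]
gauge [(0.89, [389.0, 248.0, 407.0, 274.0])]
stand [(0.97, [344.0, 244.0, 457.0, 343.0]), (0.64, [259.0, 179.0, 335.0, 248.0])]
pump [(0.81,
[... 436 characters left out ...]
0.42, [313.0, 194.0, 318.0, 205.0]), (0.41, [345.0, 242.0, 455.0, 346.0])]
top [[375.68062809   0.         312.28802293]
 [  0.         375.68062809 193.48154461]
 [  0.           0.           1.        ]] 0.022280815452284893 [0.36736746 0.02785857 1.06430526] [ 0.06239301 -0.07258334 -0.693629    0.71394508]
gauge []
stand [(0.59, [370.0, 203.0, 451.0, 237.0])]
pump [(0.91, [256.0, 171.0, 307.0, 237.0]), (0.68, [379.0, 258.0, 450.0, 332.0]), (0.62, [210.0, 261.0, 264.0, 335.0])]
cover [(0.95, [263.0, 173.0, 289.0, 200.0]), (0.93, [213.0, 265.0, 248.0, 292.0]), (0.69, [394.0, 262.0, 429.0, 290.0])]
stirrer [(0.44, [433.0, 212.0, 445.0, 217.0])]
scraper [(0.42, [387.0, 218.0, 393.0, 225.0])]
```

View pics/side0.png

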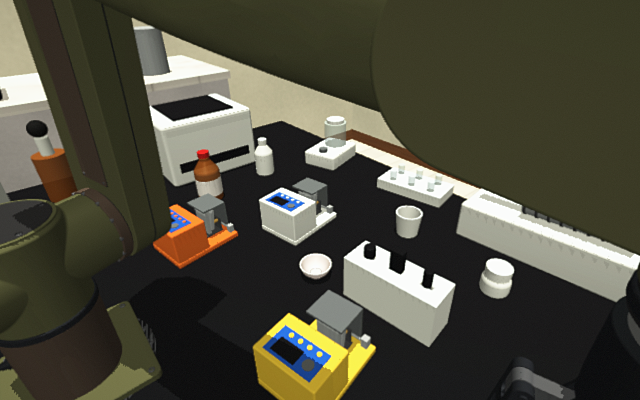

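View pics/top0.png

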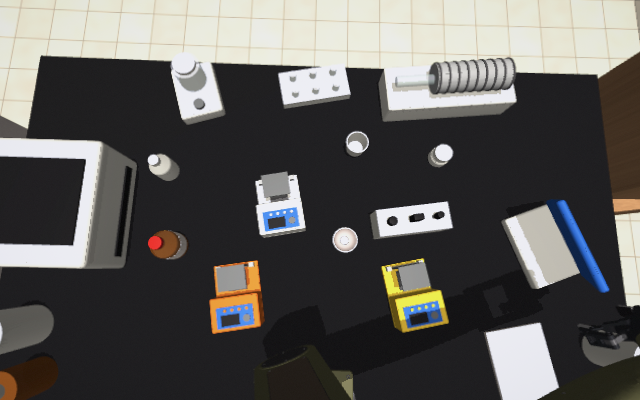

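The top view shows the white pump at (280,205), with its cover away from the base. The side view shows three black tools in the stand: (370,250), (397,262) and (429,278). The middle one looks rectangular, and I'll confirm that in a crop.

```bash
cat > h.py <<'E'
import numpy as np,cv2
from scipy.spatial.transform import Rotation as R
def cloud(c):
    K=c["camera_matrix"];d=c["depth"];h,w=d.shape
    u,v=np.meshgrid(np.arange(w),np.arange(h))
    p=cv2.undistortPoints(np.stack([u,v],-1).reshape(-1,1,2).astype(float),K,np.array([float(c["k1"]),0,0,0])).reshape(h,w,2)
    P=np.stack([p[...,0]*d,-p[...,1]*d,-d],-1)
    return P@R.from_quat(c["orientation"]).as_matrix().T+c["eye"]
def project(c,X):
    P=R.from_quat(c["orientation"]).inv().apply(np.atleast_2d(X)-c["eye"])
    P=P*[1,-1,-1]
    return cv2.projectPoints(P,np.zeros(3),np.zeros(3),c["camera_matrix"],np.array([float(c["k1"]),0,0,0]))[0].reshape(-1,2)
def rect(P,m):
    q=P[m][:,:2];r=cv2.minAreaRect((q*1000).astype(np.float32));return r,np.median(P[m],0),m.sum()
E
python3 - <<'E'
from h import *
s=dict(np.load("side0.npz"));t=dict(np.load("top0.npz"))
def box(P,b,zl,zh):
    m=np.zeros(P.shape[:2],bool);l,tp,r,bt=b;m[tp:bt,l:r]=1
    return m&(P[...,2]>zl)&(P[...,2]<zh)
Pt=cloud(t);Ps=cloud(s)
for n,P,b,zl,zh in [("stand t",Pt,(360,195,460,245),.088,.104),("stand s",Ps,(340,235,460,345),.09,.102),
  ("pump t all",Pt,(250,160,312,240),.08,.105),("cover t",Pt,(255,165,295,199),.085,.105),("house t",Pt,(250,203,312,240),.08,.1),
  ("pump s",Ps,(255,170,338,245),.084,.101),("cover s",Ps,(290,170,330,200),.088,.101),("house s",Ps,(255,186,298,216),.08,.096),
  ("tools t",Pt,(360,195,460,245),.108,.16),("g s",Ps,(386,246,410,274),.105,.16),("sc s",Ps,(355,240,382,262),.105,.16),("st s",Ps,(420,265,438,292),.105,.16),
  ]: 
    m=box(P,b,zl,zh)
    print(n,rect(P,m) if m.sum()>3 else None)
a=s["color"][225:350,330:470,::-1];b=t["color"][160:245,245:345,::-1]
cv2.imwrite("pics/crop1.png",np.vstack([cv2.resize(a,(560,500),interpolation=2)[:320],cv2.resize(b,(560,280)[:2],interpolation=2)]))
E
```

```text
stand t (((496.9568786621094, -248.556396484375), (70.11396026611328, 190.307861328125), 8.674381256103516), array([ 0.49451578, -0.24484757,  0.09635558]), np.int64(1713))
stand s (((428.92236328125, -259.65643310546875), (210.1982421875, 191.87051391601562), 8.801154136657715), array([ 0.48094212, -0.268835  ,  0.09645514]), np.int64(3049))
pump t all (((530.7058715820312, 105.17941284179688), (156.64007568359375, 120.06095886230469), 10.827838897705078), array([0.51005031, 0.10473335, 0.09186974]), np.int64(2033))
cover t (((577.6770629882812, 114.19515991210938), (60.85222625732422, 69.8759994506836), 10.999695777893066), array([0.57710194, 0.11401443, 0.09546806]), np.int64(601))
house t (((493.7355651855469, 98.15361022949219), (81.58475494384766, 120.04765319824219), 10.662548065185547), array([0.49037855, 0.10036882, 0.09094871]), np.int64(1341))
pump s (((529.5552978515625, 104.88780975341797), (158.4073944091797, 122.03184509277344), 10.667854309082031), array([0.5043666 , 0.09761494, 0.09159692]), np.int64(1256))
cover s (((554.92919921875, 107.4225845336914), (113.3998260
[... 270 characters left out ...]
int64(750))
tools t (((497.1073913574219, -247.44691467285156), (22.010019302368164, 140.81619262695312), 9.603724479675293), array([ 0.49523019, -0.24210906,  0.12668612]), np.int64(231))
g s (((495.6778564453125, -249.39132690429688), (17.519336700439453, 26.690732955932617), 6.60171365737915), array([ 0.48994481, -0.2527455 ,  0.12944313]), np.int64(346))
sc s (((485.9580383300781, -190.07225036621094), (23.062471389770508, 22.231109619140625), 74.5611801147461), array([ 0.48233103, -0.19303225,  0.11843952]), np.int64(150))
st s (((504.1999206542969, -308.708740234375), (16.9268856048584, 18.14306640625), 61.378807067871094), array([ 0.50002877, -0.31080733,  0.12273967]), np.int64(188))
```

View pics/crop1.png

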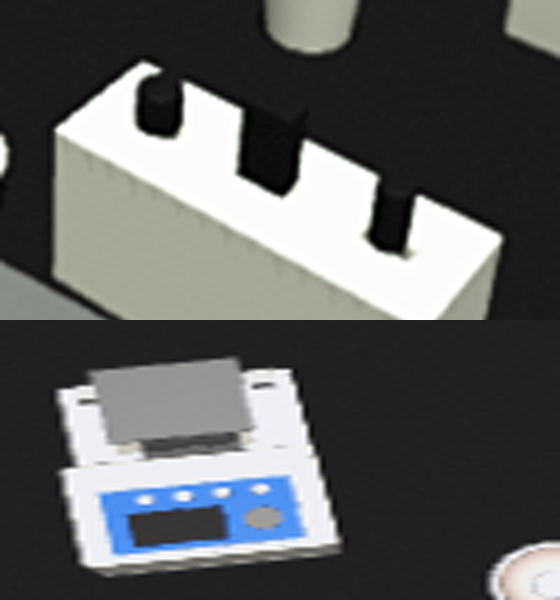

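The gauge is the middle tool at side (397,262), because it's the only one with a rectangular handle; (370,250) and (429,278) are round. The right pump is the white one at top (280,205), not the orange (236,297) or the yellow (415,295).

```bash
cat >> h.py <<'E'
def go(x,y,z,yaw):
    "shift/turn (cm, rad) from the present pose to TCP target, tool x at world yaw"
    from rig import bot
    s=bot.read_state();M=R.from_quat(s["eef_rot"]).as_matrix()
    d=(np.array([x,y,z])-s["tool_pos"])@M*100
    y0=np.arctan2(M[1,0],M[0,0]);tn=-(yaw-y0);tn=(tn+np.pi)%(2*np.pi)-np.pi
    print("t",round(s["t"],2),"pos",s["tool_pos"].round(4),"yaw",round(y0,4),"zax",M[:,2].round(4),"F",s["wrist_force"].round(2),"w",round(s["gripper_width"],4),"q",s["joints"].round(2));print("shift",d.round(2),"turn",round(tn,4))
S=(.4965,-.249);PY=.1885;O=np.array([.5695,.1126]);ex=np.array([np.cos(PY),np.sin(PY)]);ey=np.array([-ex[1],ex[0]])
def pump(px,py,z): q=O+px*ex+py*ey;go(q[0],q[1],z,PY+np.pi/2)
E
python3 -c "
from h import *
go(*S,.22,.1515+np.pi/2)"
```

```text
t 0.7 pos [ 0.2773 -0.5879  0.2314] yaw 0.4407 zax [ 0.e+00 -1.e-04 -1.e+00] F [ 0.6  -0.22  0.23] w 0.0853 q [-1.21  0.12  1.65  0.    1.37 -0.08]
shift [ 34.28 -21.3    1.13] turn -1.2816
```

Emit:
carry_out:
  motion:
    - [[34.3, -21.3, 1.1, -1.28, 100], [34.3, -21.3, 1.1, -1.28, 100], [34.3, -21.3, 1.1, -1.28, 100], [34.3, -21.3, 1.1, -1.28, 100], [34.3, -21.3, 1.1, -1.28, 100], [34.3, -21.3, 1.1, -1.28, 100], [34.3, -21.3, 1.1, -1.28, 100], [34.3, -21.3, 1.1, -1.28, 100], [34.3, -21.3, 1.1, -1.28, 100], [34.3, -21.3, 1.1, -1.28, 100], [34.3, -21.3, 1.1, -1.28, 100], [34.3, -21.3, 1.1, -1.28, 100], [34.3, -21.3, 1.1, -1.28, 100], [34.3, -21.3, 1.1, -1.28, 100], [34.3, -21.3, 1.1, -1.28, 100], [34.3, -21.3, 1.1, -1.28, 100]]

```text
t: 2.03
tool_pos: [0.4962, -0.2497, 0.2203]
eef_rot: [0.653, 0.757, -0.0, -0.0]
wrist_force: [-0.4, 0.3, 0.1]
gripper_width: 0.0854
grasp_force: 0.0
```

```bash
python3 -c "
from h import *
go(*S,.105,.1515+np.pi/2)"
```

```text
t 2.03 pos [ 0.4962 -0.2497  0.2203] yaw 1.7188 zax [-1.e-04 -0.e+00 -1.e+00] F [-0.41  0.35  0.08] w 0.0854 q [-0.56 -0.08  1.87 -0.    1.35 -0.71]
shift [ 0.07  0.04 11.53] turn -0.0035
```

Emit:
carry_out:
  motion:
    - [[0.1, 0, 3, 0, 60], [0.1, 0, 6, 0, 60], [0.1, 0, 9, 0, 60], [0.1, 0, 10.5, 0, 60], [0.1, 0, 11.5, 0, 60], [0.1, 0, 11.5, 0, 50], [0.1, 0, 11.5, 0, 40], [0.1, 0, 11.5, 0, 30], [0.1, 0, 11.5, 0, 20], [0.1, 0, 11.5, 0, 0], [0.1, 0, 11.5, 0, 0], [0.1, 0, 11.5, 0, 0], [0.1, 0, 11.5, 0, 0], [0.1, 0, 11.5, 0, 0], [0.1, 0, 11.5, 0, 0]]
  grip_force: 80

```text
t: 3.28
tool_pos: [0.4976, -0.2487, 0.1075]
eef_rot: [0.652, 0.758, 0.0, 0.002]
wrist_force: [-0.9, 0.2, 6.4]
gripper_width: 0.0147
grasp_force: 78.4
```

```bash
python3 -c "
from h import *
go(*S,.105,.1515+np.pi/2)"
```

```text
t 3.28 pos [ 0.4976 -0.2487  0.1075] yaw 1.7209 zax [ 0.0029 -0.0022 -1.    ] F [-0.89  0.2   6.37] w 0.0147 q [-0.56  0.03  1.97 -0.    1.14 -0.71]
shift [-0.01 -0.12  0.25] turn -0.0014
```

Emit:
carry_out:
  motion:
    - [[0, 0, -1, 0, 0], [0, 0, -3, 0, 0], [0, 0, -5, 0, 0], [0, 0, -7, 0, 0], [0, 0, -9, 0, 0], [0, 0, -11, 0, 0], [0, 0, -13, 0, 0], [0, 0, -15, 0, 0], [0, 0, -15.5, 0, 0], [0, 0, -15.5, 0, 0], [0, 0, -15.5, 0, 0]]

```text
t: 4.2
tool_pos: [0.4962, -0.2476, 0.2597]
eef_rot: [0.652, 0.758, -0.0, -0.0]
wrist_force: [-0.1, 0.7, -1.8]
gripper_width: 0.015
grasp_force: 78.0
```

```bash
python3 - <<'E'
from h import *
from rig import bot
pump(-.029,0,.26)
c=bot.capture("side");P=cloud(c);np.savez("side1.npz",**c)
cv2.imwrite("pics/lift.png",cv2.resize(c["color"][120:320,280:520,::-1],(720,600)))
print([(d["p"],d["box"]) for d in bot.recognise("gauge","side")])
E
```

```text
t 4.2 pos [ 0.4962 -0.2476  0.2597] yaw 1.7208 zax [-6.e-04  5.e-04 -1.e+00] F [-0.07  0.7  -1.81] w 0.015 q [-0.56 -0.1   1.83  0.    1.41 -0.71]
shift [ 3.441e+01  9.740e+00 -2.000e-02] turn -0.0384
[(0.7, [0.6153, 0.4338, 0.6502, 0.6165])]
```

View pics/lift.png

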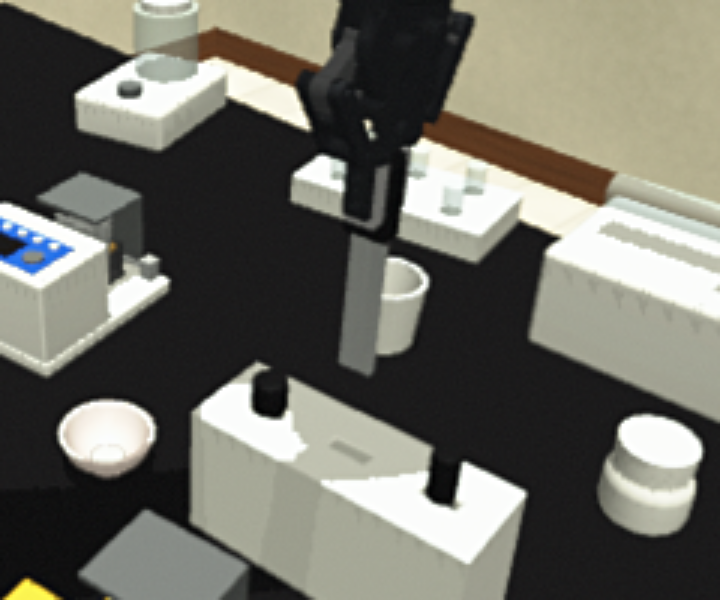

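The blade is out and hanging from the gripper, with its tip near side pixel (399,244), and the other tools are still in place. Next I'll measure the blade relative to the TCP.

```bash
python3 - <<'E'
from h import *
c=dict(np.load("side1.npz"));P=cloud(c)
tcp=np.array([.4962,-.2476,.2597]);yw=.1515;e1=np.array([np.cos(yw),np.sin(yw)])
m=np.zeros(P.shape[:2],bool);m[195:248,388:414]=1
m&=np.linalg.norm(P[...,:2]-tcp[:2],axis=-1)<.03
Q=P[m];r=Q[:,:2]-tcp[:2];a=r@e1*1000;b=r@[-e1[1],e1[0]]*1000
print(len(Q),"zmin",np.sort(Q[:,2])[:8].round(4))
for z in np.arange(.155,.25,.01):
    k=abs(Q[:,2]-z)<.005
    if k.sum()>3:print(round(z,3),k.sum(),"x pctl",np.percentile(a[k],[5,50,95]).round(1),"y",np.percentile(b[k],[2,98]).round(1))
E
```

```text
614 zmin [0.1582 0.159  0.1595 0.1596 0.1598 0.16   0.1602 0.1602]
0.155 6 x pctl [-3.2 -2.3  0.3] y [-8.5  6.5]
0.165 55 x pctl [-3.7 -2.6  0.1] y [-9.4  9.8]
0.175 59 x pctl [-3.7 -2.3  0. ] y [-9.5 10.3]
0.185 58 x pctl [-3.8 -2.2  0.9] y [-9.7  9.7]
0.195 60 x pctl [-3.5 -2.3  0.2] y [-9.5  9.9]
0.205 62 x pctl [-3.3 -2.3 -0.5] y [-10.    9.6]
0.215 60 x pctl [-3.9 -2.5  0.2] y [-10.  10.]
0.225 66 x pctl [-3.5 -2.1  0.3] y [-9.7  9.8]
0.235 65 x pctl [-3.4 -2.3  1.3] y [-9.9  9.9]
0.245 49 x pctl [-7.2 -2.6  0.1] y [-11.4   9.9]
```

Emit:
carry_out:
  motion:
    - [[34.4, 9.7, 0, -0.038, 0], [34.4, 9.7, 0, -0.038, 0], [34.4, 9.7, 0, -0.038, 0], [34.4, 9.7, 0, -0.038, 0], [34.4, 9.7, 0, -0.038, 0], [34.4, 9.7, 0, -0.038, 0], [34.4, 9.7, 0, -0.038, 0], [34.4, 9.7, 0, -0.038, 0], [34.4, 9.7, 0, -0.038, 0], [34.4, 9.7, 0, -0.038, 0], [34.4, 9.7, 0, -0.038, 0], [34.4, 9.7, 0, -0.038, 0], [34.4, 9.7, 0, -0.038, 0], [34.4, 9.7, 0, -0.038, 0], [34.4, 9.7, 0, -0.038, 0]]

```text
t: 5.55
tool_pos: [0.541, 0.1056, 0.2602]
eef_rot: [0.638, 0.77, -0.0, -0.0]
wrist_force: [0.1, -0.2, -0.4]
gripper_width: 0.0148
grasp_force: 78.1
```

```bash
python3 - <<'E'
from h import *
from rig import bot
pump(-.029,0,.1775)
c=bot.capture("side");P=cloud(c);np.savez("side2.npz",**c)
X=[[*(O+a*ex+b*ey),z] for a,b,z in[(-.029,0,.095),(-.022,.035,.095),(-.022,-.035,.095),(.038,-.035,.095),(-.036,-.06,.09),(-.029,0,.158)]]
im=cv2.resize(c["color"][100:260,230:350,::-1],(450,600))
for p in project(c,X):cv2.circle(im,tuple(((p-[230,100]+.5)*3.75).astype(int).tolist()),2,(0,0,255),-1)
cv2.imwrite("pics/seam.png",im)
E
```

```text
t 5.55 pos [0.541  0.1056 0.2602] yaw 1.757 zax [-1.e-04 -1.e-04 -1.e+00] F [ 0.14 -0.17 -0.36] w 0.0148 q [ 0.1  -0.11  1.84 -0.    1.42 -0.09]
shift [0.15 0.03 8.27] turn -0.0023
```

View pics/seam.png

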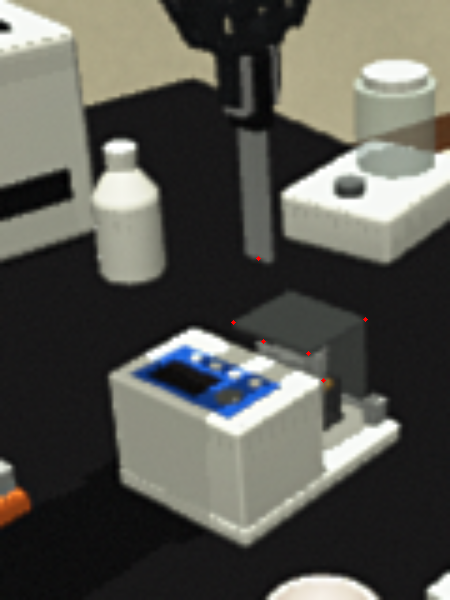

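The projected corners line up with the pump, with the seam at crop (285,347). I'll lower the tip to z of about 86 mm, which is above the plate tops at 80 mm, and then push along tool +y.

Emit:
carry_out:
  motion:
    - [[0.1, 0, 1.5, 0, 0], [0.1, 0, 3, 0, 0], [0.1, 0, 4.5, 0, 0], [0.1, 0, 5.5, 0, 0], [0.1, 0, 6.3, 0, 0], [0.1, 0, 6.8, 0, 0], [0.1, 0, 7.3, 0, 0], [0.1, 0, 7.3, 0, 0]]

```text
t: 6.27
tool_pos: [0.5405, 0.1076, 0.1866]
eef_rot: [0.638, 0.77, -0.0, -0.0]
wrist_force: [-0.1, -0.4, -1.3]
gripper_width: 0.0151
grasp_force: 78.1
```

Emit:
carry_out:
  motion:
    - [[0, 0.3, 0, 0, 0], [0, 0.6, 0, 0, 0], [0, 0.9, 0, 0, 0], [0, 1.2, -0.2, 0, 0], [0, 1.5, -0.4, 0, 0], [0, 1.8, -0.6, 0, 0], [0, 2.1, -0.8, 0, 0], [0, 2.4, -1, 0, 0], [0, 2.7, -1, 0, 0], [0, 3, -1, 0, 0], [0, 3.3, -1, 0, 0], [0, 3.6, -1, 0, 0], [0, 3.9, -1, 0, 0], [0, 4.2, -1, 0, 0], [0, 4.5, -1, 0, 0], [0, 4.8, -1, 0, 0], [0, 5.1, -1, 0, 0], [0, 5.4, -1, 0, 0], [0, 5.4, -1, 0, 0]]

```text
t: 7.85
tool_pos: [0.5944, 0.1179, 0.1973]
eef_rot: [0.638, 0.77, 0.0, 0.0]
wrist_force: [0.5, -0.1, -1.3]
gripper_width: 0.0153
grasp_force: 78.2
```

```bash
python3 - <<'E'
from h import *
pump(0,0,.21)
E
```

```text
t 7.85 pos [0.5944 0.1179 0.1973] yaw 1.7588 zax [ 3.e-04  0.e+00 -1.e+00] F [ 0.52 -0.09 -1.3 ] w 0.0153 q [ 0.11  0.05  1.79  0.    1.3  -0.08]
shift [-0.05 -2.54 -1.27] turn -0.0005
```

Emit:
carry_out:
  motion:
    - [[0, -0.5, 0, 0, 0], [0, -1.5, -0.5, 0, 0], [0, -2.5, -1.3, 0, 0], [0, -2.5, -1.3, 0, 0], [0, -2.5, -1.3, 0, 0], [0, -2.5, -1.3, 0, 0], [0, -2.5, -1.3, 0, 0], [0, -2.5, -1.3, 0, 0], [0, -2.5, -1.3, 0, 0], [0, -2.5, -1.3, 0, 0], [0, -2.5, -1.3, 0, 0], [0, -2.5, -1.3, 0, 0], [0, -2.5, -1.3, 0, 0], [0, -2.5, -1.3, 0, 0], [0, -2.5, -1.3, 0, 0], [0, -2.5, -1.3, 0, 0], [0, -2.5, -1.3, 0, 0], [0, -2.5, -1.3, 0, 0], [0, -2.5, -1.3, 0, 0], [0, -2.5, -1.3, 0, 0]]

```text
t: 9.52
tool_pos: [0.5693, 0.1131, 0.2103]
eef_rot: [0.638, 0.77, 0.0, 0.0]
wrist_force: [-0.2, -1.1, -1.4]
gripper_width: 0.0152
grasp_force: 78.2
```

```bash
python3 - <<'E'
from h import *
from rig import bot
pump(0,0,.20)
cs=[bot.capture("side"),bot.capture("top")];np.savez("side3.npz",**cs[0]);np.savez("top3.npz",**cs[1])
a=cv2.resize(cs[0]["color"][120:260,240:360,::-1],(514,600),interpolation=2);b=cv2.resize(cs[1]["color"][140:245,240:320,::-1],(286,375),interpolation=2)
im=np.zeros((600,800,3),np.uint8);im[:,:514]=a;im[:375,514:]=b;cv2.imwrite("pics/open.png",im)
for c in cs:
    P=cloud(c);q=P[...,:2]-O;a=q@ex*1000;b=q@ey*1000;z=P[...,2]*1000
    k=(a>28)&(a<140)&(abs(b)<30)&(z>22)&(z<130)
    for x in range(30,135,10):
        m=k&(abs(a-x)<5)
        if m.sum()>2:print(x,m.sum(),np.percentile(z[m],[5,50,95]).round())
E
```

```text
t 9.52 pos [0.5693 0.1131 0.2103] yaw 1.7588 zax [ 0. -0. -1.] F [-0.24 -1.11 -1.38] w 0.0152 q [ 0.1  -0.01  1.83 -0.    1.33 -0.08]
shift [-0.05  0.01  1.03] turn -0.0005
30 9 [25. 28. 30.]
40 7 [25. 28. 29.]
50 14 [24. 25. 26.]
60 12 [22. 23. 23.]
100 45 [22. 26. 33.]
110 228 [29. 49. 66.]
120 6 [66. 67. 68.]
30 8 [25. 28. 30.]
40 15 [25. 28. 31.]
50 11 [23. 24. 25.]
```

View pics/open.png

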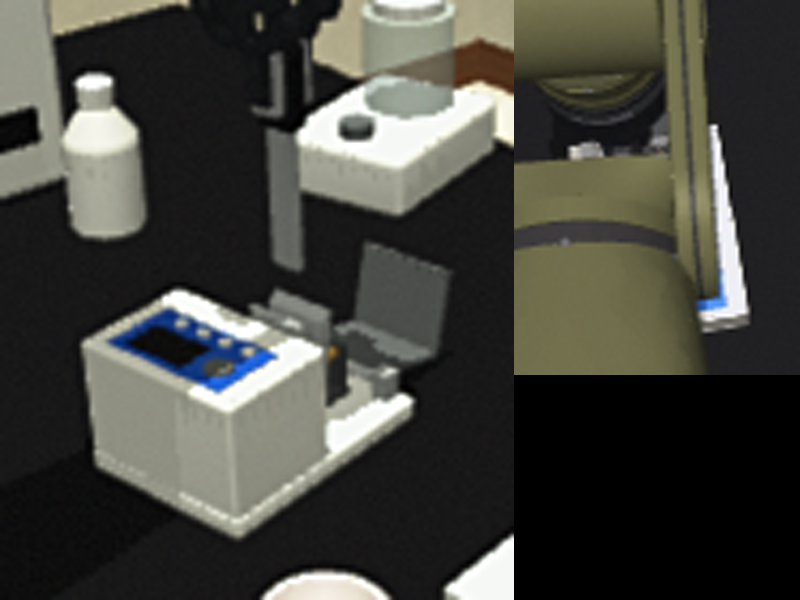

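The cover lies open on its stop: its edge is at about pump x 117 mm, z 68 mm, and it shows at crop (405,300). I'll check the gap location from depth, then descend.

```bash
python3 - <<'E'
from h import *
c=dict(np.load("side3.npz"));P=cloud(c);q=P[...,:2]-O;a=q@ex*1000;b=q@ey*1000;z=P[...,2]*1000
for lo,hi in((82,200),(76,82),(70,76),(64,70)):
    k=(abs(a)<27)&(abs(b)<30)&(z>lo)&(z<hi)
    print(lo,k.sum(),"a",np.sort(a[k])[::max(1,k.sum()//25)].round(1),"b",np.percentile(b[k],[2,98]).round(1))
k=(abs(a)<20)&(abs(b)<30)&(z>105)&(z<160);print("blade a,b",np.percentile(a[k],[5,50,95]),np.percentile(b[k],[2,98]),z[k].min())
E
```

```text
82 231 a [-5.6 -4.1 -3.8 -3.6 -3.5 -3.4 -3.2 -3.1 -2.9 -2.7 -2.6 -2.4 -2.2 -2.1
 -2.  -1.9 -1.8 -1.6 -1.5 -1.2 -1.  -0.5 -0.2  0.5  1.5  2.3] b [-10.3  11.2]
76 60 a [-14.7 -14.6 -13.9 -13.4 -13.3 -13.2 -13.  -12.7 -12.5 -11.8 -11.3 -10.
   3.6   4.4   5.5   6.1   6.6   7.1   7.5   8.    8.2   8.3   9.5   9.6
   9.6  10.1  10.4  10.5  11.8  12.6] b [-20.  22.]
70 60 a [-13.6 -13.  -12.5 -12.  -11.7 -11.7 -11.5 -11.3 -11.1 -10.6 -10.1 -10.
  -6.    2.3   3.    3.3   3.7   3.9   4.2   4.4   4.7   4.9   5.    5.5
   5.5   5.8   6.6   6.8   8.1  10. ] b [-21.8  20.4]
64 19 a [-11.1 -10.8  -9.5  -6.4   1.9   2.4   3.2   3.6   3.8   4.    4.4   4.4
   4.5   4.6   5.    5.2   7.2   9.4   9.5] b [-22.2  20.6]
blade a,b [-3.92305078 -2.20691026  0.5680376 ] [-10.27648143  10.88299668] 108.39153400851332
```

Emit:
carry_out:
  motion:
    - [[0, -0.05, 0.8, 0, 0], [0, -0.05, 1.6, 0, 0], [0, -0.05, 2.2, 0, 0], [0, -0.05, 2.6, 0, 0], [0, -0.05, 3, 0, 0], [0, -0.05, 3.3, 0, 0], [0, -0.05, 3.6, 0, 0], [0, -0.05, 3.9, 0, 0], [0, -0.05, 4.2, 0, 0], [0, -0.05, 4.5, 0, 0], [0, -0.05, 4.8, 0, 0], [0, -0.05, 4.8, 0, 0], [0, -0.05, 4.8, 0, 0]]

```text
t: 10.7
tool_pos: [0.5687, 0.113, 0.1621]
eef_rot: [0.638, 0.77, -0.0, -0.0]
wrist_force: [0.1, -1.1, -0.6]
gripper_width: 0.0153
grasp_force: 78.2
```

```bash
python3 - <<'E'
from h import *
pump(0,0,.1615)
E
```

```text
t 10.7 pos [0.5687 0.113  0.1621] yaw 1.7588 zax [-4.e-04 -0.e+00 -1.e+00] F [ 0.13 -1.12 -0.55] w 0.0153 q [ 0.1   0.02  1.88 -0.    1.24 -0.08]
shift [-0.06  0.07  0.06] turn -0.0005
```

Emit:
carry_out:
  motion:
    - [[0, 0, 0.1, 0, 0], [0, 0, 0.2, 0, 0], [0, 0, 0.2, 0, 0], [0, 0, 0.2, 0, 0]]

```text
t: 11.03
tool_pos: [0.5688, 0.113, 0.1603]
eef_rot: [0.638, 0.77, 0.0, 0.0]
wrist_force: [0.0, 0.2, -0.9]
gripper_width: 0.0148
grasp_force: 78.2
```

Emit:
carry_out:
  motion:
    - [[0, 0, 0.1, 0, 0], [0, 0, 0.2, 0, 0], [0, 0, 0.2, 0, 0], [0, 0, 0.2, 0, 0]]

```text
t: 11.37
tool_pos: [0.5687, 0.113, 0.1582]
eef_rot: [0.638, 0.77, -0.0, -0.0]
wrist_force: [-0.2, 0.2, -1.2]
gripper_width: 0.0153
grasp_force: 78.2
```

Emit:
carry_out:
  motion:
    - [[0, 0, 0.1, 0, 0], [0, 0, 0.2, 0, 0], [0, 0, 0.2, 0, 0], [0, 0, 0.2, 0, 0]]

```text
t: 11.7
tool_pos: [0.5687, 0.113, 0.1562]
eef_rot: [0.638, 0.77, -0.0, -0.0]
wrist_force: [0.0, 0.4, -0.3]
gripper_width: 0.0151
grasp_force: 78.2
```

Emit:
carry_out:
  motion:
    - [[0, 0, 0.1, 0, 0], [0, 0, 0.2, 0, 0], [0, 0, 0.2, 0, 0], [0, 0, 0.2, 0, 0]]

```text
t: 12.03
tool_pos: [0.5687, 0.113, 0.1542]
eef_rot: [0.638, 0.77, -0.0, -0.0]
wrist_force: [-0.6, 1.6, -0.4]
gripper_width: 0.0151
grasp_force: 78.2
```

Emit:
carry_out:
  motion:
    - [[0, 0, 0.1, 0, 0], [0, 0, 0.2, 0, 0], [0, 0, 0.2, 0, 0], [0, 0, 0.2, 0, 0]]

```text
t: 12.37
tool_pos: [0.5687, 0.113, 0.1522]
eef_rot: [0.638, 0.77, -0.0, -0.0]
wrist_force: [-0.3, 0.2, -0.8]
gripper_width: 0.0149
grasp_force: 78.2
```

Emit:
carry_out:
  motion:
    - [[0, 0, 0.1, 0, 0], [0, 0, 0.2, 0, 0], [0, 0, 0.2, 0, 0], [0, 0, 0.2, 0, 0]]

```text
t: 12.7
tool_pos: [0.5689, 0.113, 0.1504]
eef_rot: [0.638, 0.77, 0.0, 0.0]
wrist_force: [0.7, 0.1, 1.4]
gripper_width: 0.0148
grasp_force: 78.3
```

Emit:
carry_out:
  motion:
    - [[0, 0, 0.1, 0, 0], [0, 0, 0.2, 0, 0], [0, 0, 0.2, 0, 0], [0, 0, 0.2, 0, 0]]

```text
t: 13.03
tool_pos: [0.569, 0.1131, 0.1487]
eef_rot: [0.638, 0.77, 0.0, 0.0]
wrist_force: [-0.2, -0.1, 2.4]
gripper_width: 0.0149
grasp_force: 78.5
```

Emit:
carry_out:
  motion:
    - [[0, 0, 0.1, 0, 0], [0, 0, 0.1, 0, 0], [0, 0, 0.1, 0, 0], [0, 0, 0.1, 0, 0]]

```text
t: 13.37
tool_pos: [0.5691, 0.1131, 0.1477]
eef_rot: [0.638, 0.77, 0.0, 0.0]
wrist_force: [0.8, 0.2, 3.4]
gripper_width: 0.015
grasp_force: 78.7
```

Emit:
carry_out:
  motion:
    - [[0, 0, 0.1, 0, 0], [0, 0, 0.2, 0, 0], [0, 0, 0.2, 0, 0], [0, 0, 0.2, 0, 0]]

```text
t: 13.7
tool_pos: [0.569, 0.1131, 0.1456]
eef_rot: [0.638, 0.77, 0.0, 0.0]
wrist_force: [-0.1, -0.3, 5.2]
gripper_width: 0.015
grasp_force: 79.0
```

Emit:
carry_out:
  motion:
    - [[0, 0, 0.1, 0, 0], [0, 0, 0.1, 0, 0], [0, 0, 0.1, 0, 0], [0, 0, 0.1, 0, 0]]

```text
t: 14.03
tool_pos: [0.5692, 0.1131, 0.1449]
eef_rot: [0.638, 0.77, 0.0, 0.0]
wrist_force: [-0.6, 1.0, 5.6]
gripper_width: 0.0148
grasp_force: 79.2
```

```bash
python3 - <<'E'
from rig import bot
for i in range(6):
    s=bot.read_state();print(s["t"],s["tool_pos"][2].round(4),s["wrist_force"].round(2));bot.capture("side")
E
```

```text
14.0333 0.1449 [-0.63  1.01  5.58]
14.0833 0.1448 [-0.31 -0.21  5.93]
14.1333 0.1449 [-1.05  0.53  5.39]
14.1833 0.1449 [-1.16 -0.12  5.62]
14.2333 0.1449 [-1.24 -0.16  6.48]
14.2833 0.1449 [-0.34 -0.69  5.5 ]
```

Emit:
carry_out:
  motion:
    - [[0, 0, 0.05, 0, 0], [0, 0, 0.1, 0, 0], [0, 0, 0.1, 0, 0], [0, 0, 0.1, 0, 0], [0, 0, 0.1, 0, 0]]

```text
t: 14.75
tool_pos: [0.5694, 0.1131, 0.1443]
eef_rot: [0.638, 0.77, 0.001, 0.001]
wrist_force: [0.3, -0.3, 7.2]
gripper_width: 0.0149
grasp_force: 79.3
```

```bash
python3 - <<'E'
from rig import bot
from h import *
for i in range(5):
    s=bot.read_state();print(s["t"],s["tool_pos"][2].round(4),s["wrist_force"].round(2),s["gripper_width"]);c=bot.capture("side")
P=cloud(c);q=P[...,:2]-O;a=q@ex*1000;b=q@ey*1000;z=P[...,2]*1000
k=(a>95)&(a<140)&(abs(b)<30)&(z>22)&(z<130);print(k.sum(),np.percentile(a[k],98),z[k].max())
cv2.imwrite("pics/end.png",cv2.resize(c["color"][120:260,240:360,::-1],(514,600),interpolation=2))
E
```

```text
14.75 0.1443 [ 0.29 -0.32  7.21] 0.01485947348345281
14.8 0.1443 [-0.8  -1.67  6.35] 0.01536500551691862
14.85 0.1443 [-0.03  0.77  6.6 ] 0.014998002861332238
14.9 0.1443 [ 0.2  -0.69  5.87] 0.014991753302228707
14.95 0.1443 [-0.3  -0.09  6.34] 0.014963857347423132
277 115.74989863293929 69.3624946771516
```

View pics/end.png

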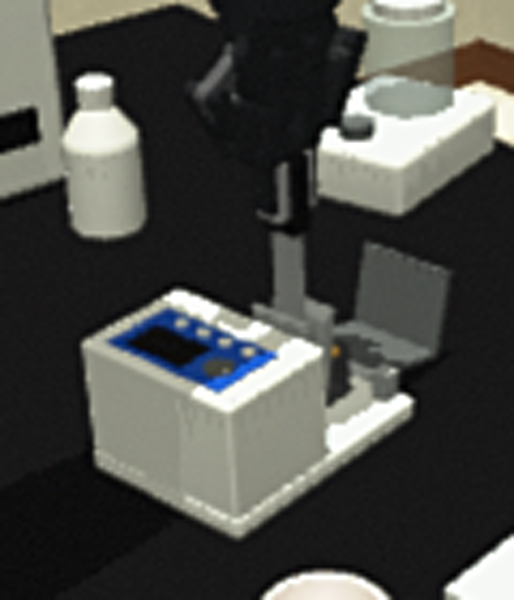

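The blade sits between the plates at crop (290,300), with the cover still open. The push is about 7.3 N and the tip is about 8 mm past first touch, so I'm handing it in.

```bash
python3 -c "
from rig import bot
print(bot.close_job())"
```

```text
the job is handed in; nothing more can be done
None
```

The job is handed in at about 15 s: I pried the cover open onto its stop with the blade, which is still gripped between the plates at a push of about 7.3 N, roughly 8 mm past first touch; the handover returned no verdict.

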